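# Read a test cassette on the sloped stand with the hand-held reader

### The job

Lay the white test cassette, printed face up, along the narrow sloped bar of the reading stand: centred on the bar, lower end down by the lip, ring-marked window at the upper end. Then take the white reader out of its holder and hold its sprung tip inside the ring on the window, square to the cassette's face and pressed gently so that the tip is about half way in. Finish while still holding the reader like that, and leave the other things on the counter undisturbed.

Things in the scene. Friction and masses are not known exactly. Their poses are not given: they have to be found in the camera images.
- cassette: White plastic test cassette, block 90 long (x) x 34 wide (y) x 12 thick (z), 60 g, face up on the counter at the start. Origin: centre of its underside; z out of the printed face. Towards +x a dark ring (20 outer, 15 inner diameter) marks the round reading window; towards -x is a dark oval sample well, 24 x 8. Both printed flush.
- window (a point): Centre of the cassette's ring-marked window on its upper face, 22 mm from the cassette's centre along its +x, 12 mm above its underside. Axes as the cassette's.
- ledge: Fixed sloped aluminium bar of the reading stand: 22 wide (y), 10 thick, 100 long (x), rising 0.28 rad (16 degrees) along its +x; low end towards the robot. Origin: on the upper face, mid-width, at the inner face of the end lip, 50 mm above the counter; x up the slope, z out of the upper face. Lip: 6 thick, 7 high. The bar is narrower than the cassette: fingers pass down beside it.
- stand: Reading stand, fixed: 110 x 70 base plate 12 high with two 16 mm square posts carrying the sloped bar. Origin: centre of its underside. It and the holder may swap sides.
- holder: Grey fixed block 70 x 70 x 52 high with an upright through hole of 19 mm diameter at its centre. Origin: centre of its underside. The reader stands in the hole with its shoulder resting on the block's top, snout and tip hanging free inside; lift it at least 50 mm straight up to clear.
- probe: White hand-held reader, 110 g, upright in the holder. Origin: on its axis at the end of the unpressed tip; z from tip to body. Square body 26 x 26 (x, y) from 46 (shoulder) to 130 mm above the origin; grey round snout, diameter 16, from 16 to 46 mm; steel tip, diameter 9, from 0 to 16 mm.
- plunger (a joint): How far the reader's sprung tip is pushed into the snout, 0 (out) to 0.014 m (fully in). Spring: 0.75 N to start, 250 N/m more, so about 2.5 N at 7 mm and 4.25 N fully in.
- tip (a point): Centre of the flat end of the reader's sprung tip; moves with the tip. Axes as the reader's.
- dropper: Bystander: small white dropper bottle with a cap, 26 diameter, 65 high. Origin: centre of its underside. Leave alone.
- tube_cup: Bystander: clear cup with capped tubes, 62 diameter, about 110 high. Origin: centre of its underside. Leave alone.
- meter: Bystander: flat hand-held meter, 150 x 80 x 24. Origin: centre of its underside. Leave alone.
- spot_plate: Bystander: white spot plate with eight shallow wells, 60 x 110 x 12. Origin: centre of its underside. Leave alone.

How it is judged:
On the way, in this order (a step that is already met when the one before it is completed fails the run):
1. the cassette lies released on the sloped bar, centred, window end up, lower end by the lip (x of cassette in the frame of ledge between 0.038 and 0.056 m and y of cassette in the frame of ledge between -0.007 and 0.007 m and z of cassette in the frame of ledge between -0.003 and 0.003 m and angle between the x axis of cassette and the x axis of ledge, either way round below 0.14 rad and angle between the z axis of cassette and the z axis of ledge, either way round below 0.07 rad and x of window in the frame of ledge above 0.055 m and angle between cassette's own z axis and vertical below 0.6 rad and linear speed of cassette below 0.01 m/s and contact force between each of the arm, the fingers and cassette below 0.1 N), for 0.2 s.
2. the reader is gripped and lifted clear of its holder (z of probe in the frame of holder above 0.052 m and contact force between the fingers and probe above 2 N), for 0.2 s.
At the end, for the whole second after the job is handed in: Cassette free of the robot, flat on the bar: 7 mm from mid-line, under 11 mm from the lip, 8 degrees along it, window end up. Gripped reader's tip within 6 mm of the window centre, axis within 8 degrees of square, pressed in 3 to 11 mm at 0.8 to 5 N, still, touching nothing else (all of step 1 and contact force between ledge and cassette above 0.2 N and distance between tip and window below 0.006 m and angle between the z axis of probe and the z axis of cassette, either way round below 0.14 rad and value of joint plunger between 0.003 and 0.011 m and contact force between probe and cassette between 0.8 and 5 N and contact force between the fingers and probe above 2 N and contact force between probe and ledge below 0.1 N and contact force between probe and holder below 0.1 N and linear speed of probe below 0.01 m/s); the arm keeps its last pose, push and grip.
It fails at once if the reader is pressed on the cassette with more than 12 N (contact force between probe and cassette above 12 N).
It fails at once if a bystander (bottle, cup, meter or spot plate) is pushed more than 25 mm or tipped over (distance of any of dropper, tube_cup, meter, spot_plate from where it was at the start of the episode above 0.025 m or angle between any of dropper, tube_cup, meter, spot_plate's own z axis and vertical above 0.5 rad).
It also fails if it takes over 58 s, if anything falls off the work surface, if the arm or the gripper's body presses on something with over 40 N, if the wrist force passes 120 N, or if a joint passes its speed limit or range.

### The arm

A 7-joint arm with a two-finger parallel gripper is mounted at the origin on the work surface. World frame = base frame: x ahead of the robot, y to its left, z up, the work surface at z = 0. Lengths are in m, angles in rad, forces in N, time in s.
With the tool pointing down it reaches from about 0.4 to 0.9 m from the base axis. Payload 5.5 kg.
Tool frame: the origin (TCP) lies on the centre line of the jaws, within the pads' length; the fingertips stand 8 mm ahead of it and the grasp point (between the pads) lies 11 mm behind it; x points along the fingers, z is the direction in which the jaws open and shut, and the axes are right-handed (so a half turn about x gives the same grasp; the last joint's range is limited). The gripper opens to 85 mm and grips with 20 to 120 N. Pads are 22 mm wide; open, the fingers measure 114 mm over their backs; the gripper's body (76 mm by 85 mm) begins 54 mm behind the grasp point. The pads swing forward as they close: fully open they stand 13 mm farther back than shut.
Start: joints at [-1.059, 0.501, -0.427, 1.55, 0.221, 1.138, -0.21], TCP at [0.16, 0.63, 0.239] pointing down, gripper open.
Joint ranges: [-2.88, 2.88], [-0.31, 2.03], [-1.54, 1.56], [0.2, 2.42], [-1.41, 4.55], [0.19, 2.02], [-2.57, 2.57]. Speed limits (rad/s): [2.57, 2.57, 3.14, 3.14, 3.14, 3.14, 3.14].

### API

Orientations are given as a unit quaternion [x, y, z, w].
In Python, from cell import ctrl, cams gives the robot as it stands. The module is installed in compiled form; this text tells all that it offers.
- The arm moves only by the tool jog_arm, never from a script. Its argument "motion" is one flat list of numbers, 5 for each row, row after row: the shift along the tool's x, y, z as a fraction of full scale, then the turn about the tool's x as a fraction of full scale, then the closure, from -1 (fully open) to 1 (shut). A call has 1 to 5 rows; each row shifts and turns the commanded pose from where the row before left it, along the tool's axes as they then stand; what a row does not reach is not made up. Full scale, the value 1, is 50 mm for a shift and 6 degrees for a turn. A row lasts 1/10 s, in which the tool goes at most 50 mm and 8.59 degrees, less where a joint would pass 70% of its speed; a pose out of reach is approached as far as the arm can. A call with a number of a shift or a turn outside -1 to 1 is refused whole. A call with a gripper value outside its range is refused whole. The fingers move at their own pace and stop on an object; "squeeze" is the grip in N (left out, the last holds). Time passes only in rows, so rows that do not move let the fingers close. It gives the time, the measured TCP pose, the force and the opening at its end, in the units of the state.
- ctrl.get_obs(): the state, without advancing time (a new reading comes with each control period).
- cams.grab_frame(name): name is "scene" or "top" or "wrist"; returns a dict with "pixels" (384x512x3 uint8, blue, green, red), "camera_matrix" (3x3 intrinsics, pixels), "eye" and "attitude" of the camera in the world. Camera axes: x right, y down, z forward; pixel columns grow to the right and rows downward; lengths in m; the calibration is good to about 2 mm. The wrist camera is an equidistant fisheye: a pixel r from the principal point sees the ray r / f radians off the axis. A picture is of the moment at which its call begins. There is no depth.
- ctrl.close_job(): hands the job in, once; it reports no verdict.
The state is a dict: "clock": time; "joint_pos": joint angles; "qd": joint speeds; "effort": joint torques, N m; "tool_pos": TCP position; "eef_rot": TCP orientation; "ft_force": force on the tool from outside, world axes, zero at the start; "ft_torque": the same for the moment, N m; "width": finger opening in m.
Only numpy, scipy, OpenCV 4.12 (cv2) and the standard library are available. Lean on these libraries where they do the work, as an engineer would, in place of code of your own. Each camera call takes 0.05 s, during which the arm holds its last target. There are 200 camera calls.

## Working session

There is one attempt and no reset: what is moved stays moved. The work goes in short steps, Python scripts to look and compute and a tool call to move; the robot and the scene stay as the last step left them, time stands still between calls to the robot, and variables do not carry over. Pictures are saved under pics/ and viewed, about 8 in all and at most 12, crops included, and the job is handed in when it is done.

Besides the shell and the picture viewer there is one more tool, called after "Call:" as name(argument=value, ...) on one line, values as JSON. jog_arm: Moves the arm, as the interface text tells. Its arguments: {"type":"object","properties":{"motion":{"type":"array"},"squeeze":{"type":"number"}},"required":["motion"]}

```bash
mkdir -p pics; python3 - <<'E'
from cell import ctrl,cams
import cv2,json,numpy as np,pickle
o=ctrl.get_obs();print({k:np.round(v,3).tolist() for k,v in o.items()})
for n in ["scene","top","wrist"]:
    f=cams.grab_frame(n);pickle.dump(f,open(n+".pkl","wb"))
    cv2.imwrite(f"pics/{n}0.png",f["pixels"]);print(n,np.round(f["camera_matrix"],2).tolist(),np.array(f["eye"]).round(4).tolist(),np.array(f["attitude"]).round(4).tolist())
E
```

```text
{'clock': 0.0, 'joint_pos': [-1.059, 0.502, -0.427, 1.551, 0.221, 1.138, -0.21], 'qd': [0.001, -0.0, 0.002, 0.001, 0.001, 0.001, -0.001], 'effort': [-0.001, -56.952, -5.816, -28.093, 0.011, 0.012, 0.0], 'tool_pos': [0.16, 0.629, 0.238], 'eef_rot': [-0.435, 0.559, 0.434, 0.558], 'ft_force': [-0.245, 0.151, -0.171], 'ft_torque': [-0.005, 0.021, 0.04], 'width': 0.085}
scene [[423.64, 0.0, 266.85], [0.0, 423.64, 187.47], [0.0, 0.0, 1.0]] [1.6291, -0.226, 0.7182] [0.6774, 0.5487, -0.3113, -0.3783]
top [[455.57, 0.0, 254.26], [0.0, 455.57, 194.63], [0.0, 0.0, 1.0]] [0.4133, 0.0062, 1.5237] [-0.7055, 0.7064, -0.0381, 0.0429]
wrist [[297.32, 0.0, 254.85], [0.0, 297.32, 188.97], [0.0, 0.0, 1.0]] [0.0893, 0.6478, 0.3722] [0.7809, 0.6079, 0.0876, 0.1138]
```

View pics/top0.png

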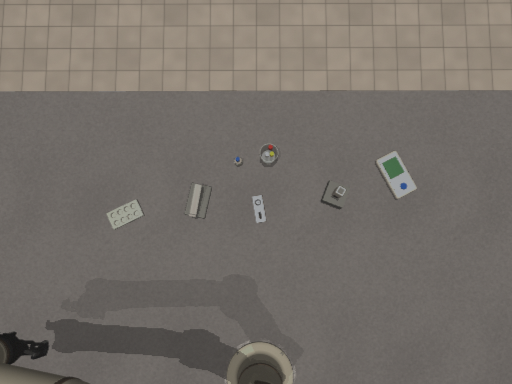

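View pics/scene0.png

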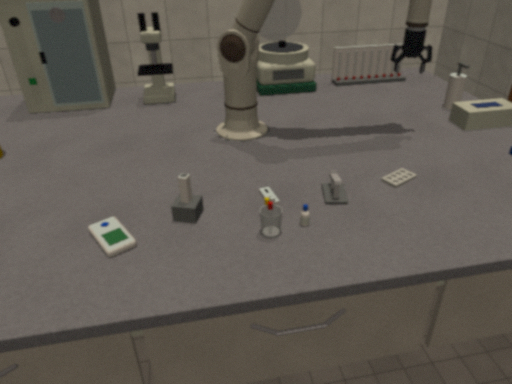

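Top view: stand near (199,200), cassette (259,209) with its ring at the upper (far) end, and holder with reader near (338,193). The bystanders are the cup (269,154), bottle (238,160), meter (396,175) and plate (125,214). I'll zoom in to measure.

```bash
python3 - <<'E'
import cv2,pickle
p=pickle.load(open("top.pkl","rb"))["pixels"]
cv2.imwrite("pics/crop1.png",cv2.resize(p[170:230,175:355],None,fx=4.4,fy=4.4,interpolation=cv2.INTER_CUBIC))
E
cat > h.py <<'E'
import numpy as np,cv2,pickle
from scipy.spatial.transform import Rotation as R
def ray(f,uv,fish=False):
    K=f["camera_matrix"];x=(uv[0]-K[0,2])/K[0,0];y=(uv[1]-K[1,2])/K[1,1]
    if fish:
        r=np.hypot(x,y);d=np.array([x/r*np.sin(r),y/r*np.sin(r),np.cos(r)]) if r>0 else np.array([0,0,1.])
    else: d=np.array([x,y,1.])
    return R.from_quat(f["attitude"]).apply(d)
def at(f,uv,z,fish=False):
    d=ray(f,uv,fish);e=np.array(f["eye"]);return e+d*(z-e[2])/d[2]
def proj(f,P,fish=False):
    c=R.from_quat(f["attitude"]).inv().apply(np.atleast_2d(P)-np.array(f["eye"]));K=f["camera_matrix"]
    if fish:
        rr=np.hypot(c[:,0],c[:,1]);th=np.arctan2(rr,c[:,2]);s=th/np.maximum(rr,1e-9)
    else: s=1/c[:,2]
    return np.c_[K[0,0]*c[:,0]*s+K[0,2],K[1,1]*c[:,1]*s+K[1,2]]
E
```

```text
(no output)
```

View pics/crop1.png

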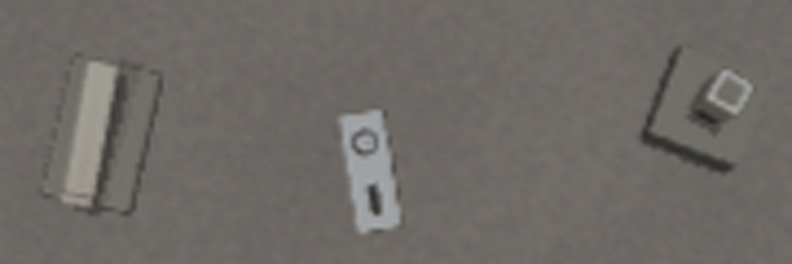

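```bash
python3 - <<'E'
from h import *
f=pickle.load(open("top.pkl","rb"))
g=lambda x,y,z: at(f,(175+(x+.5)/4.4-.5,170+(y+.5)/4.4-.5),z)
for n,l in dict(cass=[(339,115,.012),(383,111,.012),(401,227,.012),(358,234,.012),(365,142,.012),(374,199,.012)],
 base=[(75,57,.012),(161,72,.012),(131,214,.012),(44,195,.012)],
 bar=[(86,62,.078),(116,64,.078),(65,198,.05),(98,203,.05)],
 probe=[(730,91,.136),(712,112,.052),(717,70,.136),(751,85,.136),(745,112,.136),(708,97,.136)],hold=[(680,46,.052),(645,130,.052),(735,165,.052)]).items():
    P=np.array([g(*q) for q in l]);print(n,P.round(4).tolist(),P[:4].mean(0).round(4))
E
```

```text
cass [[0.5834, 0.0251, 0.012], [0.5864, -0.0083, 0.012], [0.4984, -0.0216, 0.012], [0.4931, 0.0108, 0.012], [0.5628, 0.0054, 0.012], [0.5195, -0.0013, 0.012]] [0.5403 0.0015 0.012 ]
base [[0.6282, 0.2263, 0.012], [0.6166, 0.1606, 0.012], [0.5084, 0.1822, 0.012], [0.5229, 0.2482, 0.012]] [0.569  0.2043 0.012 ]
bar [[0.6151, 0.2086, 0.078], [0.6136, 0.1867, 0.078], [0.5179, 0.2266, 0.05], [0.5142, 0.2022, 0.05]] [0.5652 0.206  0.064 ]
probe [[0.5858, -0.2489, 0.136], [0.5807, -0.2507, 0.052], [0.6006, -0.2402, 0.136], [0.59, -0.2636, 0.136], [0.5711, -0.259, 0.136], [0.5816, -0.2335, 0.136]] [ 0.5893 -0.2508  0.115 ]
hold [[0.6299, -0.2281, 0.052], [0.5674, -0.2011, 0.052], [0.5414, -0.2668, 0.052]] [ 0.5796 -0.232   0.052 ]
```

Cassette is at about (0.540, 0.002), yaw +0.15; stand at (0.569, 0.204), yaw about -0.19; reader at (0.586, -0.248), yaw about -0.41. I'll write a move planner and go to the cassette.

```bash
cat >> h.py <<'E'
def plan(p,jaw=None,n=None,obs=None):
    """rows to TCP p with jaw-axis heading jaw (deg, mod 180); tool down"""
    from cell import ctrl
    o=ctrl.get_obs();M=R.from_quat(o["eef_rot"]);pos=np.array(o["tool_pos"]);A=M.as_matrix()
    h=np.degrees(np.arctan2(A[1,2],A[0,2]));t=0
    if jaw is not None: t=-((jaw-h+90)%180-90)
    d=np.array(p)-pos;N=n or int(max(np.ceil(np.abs(M.inv().apply(d)).max()/.047),np.ceil(abs(t)/6),1))
    print("clk",o["clock"],"pos",pos.round(4),"jaw",h.round(2),"tilt",A[:,0].round(4),"F",np.round(o["ft_force"],2),"w",round(o["width"],4),"j7",np.round(o["joint_pos"],2))
    for i in range(N):
        s=M.inv().apply(d/N)/.05
        print([round(float(v),3)+0. for v in (*s,t/N/6)]); M=M*R.from_rotvec([np.radians(t/N),0,0])
E
python3 -c "
from h import *
plan([.54,.0015,.16],98.8)"
```

```text
clk 0.15 pos [0.16   0.6295 0.2385] jaw 75.75 tilt [-4.0e-04 -1.5e-03 -1.0e+00] F [-0.04 -0.1   0.43] w 0.0854 j7 [-1.06  0.5  -0.43  1.55  0.22  1.14 -0.21]
[0.132, -0.872, -0.858, -0.32]
[0.132, -0.842, -0.887, -0.32]
[0.132, -0.812, -0.915, -0.32]
[0.132, -0.781, -0.941, -0.32]
[0.132, -0.749, -0.967, -0.32]
[0.132, -0.716, -0.992, -0.32]
[0.132, -0.682, -1.015, -0.32]
[0.132, -0.648, -1.037, -0.32]
[0.132, -0.613, -1.059, -0.32]
[0.132, -0.577, -1.079, -0.32]
[0.132, -0.541, -1.097, -0.32]
[0.132, -0.504, -1.115, -0.32]
```

Call:
jog_arm(motion=[0,-0.58,-0.57,-0.2,-1,0,-0.57,-0.58,-0.2,-1,0,-0.56,-0.6,-0.2,-1,0,-0.54,-0.62,-0.2,-1,0,-0.52,-0.63,-0.2,-1])

```text
clock: 0.65
tool_pos: [0.2655, 0.4529, 0.239]
eef_rot: [-0.463, 0.535, 0.463, 0.534]
ft_force: [1.5, 0.7, 0.2]
width: 0.0851
```

Call:
jog_arm(motion=[0,-0.5,-0.64,-0.2,-1,0,-0.49,-0.65,-0.2,-1,0,-0.48,-0.66,-0.2,-1,0,-0.47,-0.67,-0.2,-1,0,-0.45,-0.68,-0.2,-1])

```text
clock: 1.15
tool_pos: [0.3675, 0.2766, 0.2393]
eef_rot: [-0.49, 0.509, 0.49, 0.51]
ft_force: [0.6, 0.6, 0.3]
width: 0.0854
```

```bash
sed -i 's/\.max()\/\.047),np/.max()\/.033),np/' h.py; python3 -c "
from h import *
plan([.54,.0015,.16],98.8)"
```

```text
clk 1.15 pos [0.3675 0.2766 0.2393] jaw 87.79 tilt [ 2.e-04  1.e-04 -1.e+00] F [0.62 0.61 0.29] w 0.0854 j7 [-0.41  0.14 -0.32  2.01  0.05  1.    0.78]
[0.176, -0.407, -0.596, -0.204]
[0.176, -0.394, -0.605, -0.204]
[0.176, -0.381, -0.613, -0.204]
[0.176, -0.368, -0.621, -0.204]
[0.176, -0.354, -0.629, -0.204]
[0.176, -0.341, -0.636, -0.204]
[0.176, -0.327, -0.643, -0.204]
[0.176, -0.313, -0.65, -0.204]
[0.176, -0.299, -0.657, -0.204]
```

Call:
jog_arm(motion=[0.1,-0.4,-0.6,-0.2,-1,0.1,-0.39,-0.6,-0.2,-1,0.1,-0.38,-0.61,-0.2,-1,0.1,-0.37,-0.62,-0.2,-1,0.15,-0.35,-0.63,-0.2,-1])

```text
clock: 1.65
tool_pos: [0.4626, 0.1242, 0.2118]
eef_rot: [0.516, -0.483, -0.516, -0.483]
ft_force: [1.0, 0.8, 0.2]
width: 0.0853
```

Call:
jog_arm(motion=[0.15,-0.34,-0.63,-0.2,-1,0.2,-0.33,-0.64,-0.2,-1,0.2,-0.31,-0.65,-0.2,-1,0.2,-0.3,-0.66,-0.2,-1,0,0,0,0,-1])

```text
clock: 2.15
tool_pos: [0.5391, -0.0029, 0.1727]
eef_rot: [0.535, -0.464, -0.534, -0.462]
ft_force: [-1.0, 0.3, -0.0]
width: 0.0857
```

```bash
python3 - <<'E'
from h import *
from cell import cams
plan([.54,.0015,.1],98.8)
f=cams.grab_frame("wrist");pickle.dump(f,open("w1.pkl","wb"));cv2.imwrite("pics/w1.png",cv2.resize(f["pixels"],None,fx=1.5,fy=1.5,interpolation=cv2.INTER_CUBIC))
E
```

```text
clk 2.15 pos [ 0.5391 -0.0029  0.1727] jaw 98.14 tilt [-0.0013 -0.0028 -1.    ] F [-0.99  0.25 -0.01] w 0.0857 j7 [ 0.04  0.35 -0.11  1.9   0.05  0.89  1.62]
[0.485, -0.011, 0.029, -0.037]
[0.485, -0.011, 0.029, -0.037]
[0.485, -0.011, 0.029, -0.037]
```

View pics/w1.png

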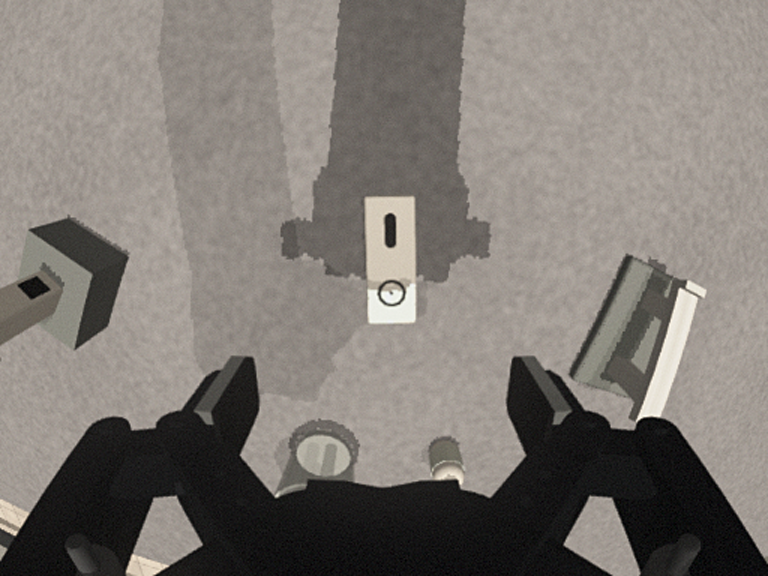

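The wrist view shows the cassette with corners (364,197), (414,197), (416,322) and (369,323). The stand bar runs from its lip at (693,288) to its far end near (648,418).

```bash
python3 - <<'E'
from h import *
f=pickle.load(open("w1.pkl","rb"))
g=lambda x,y,z: at(f,((x+.5)/1.5-.5,(y+.5)/1.5-.5),z,True).round(4)
c=[g(*q,.012) for q in [(364,197),(414,197),(416,322),(369,323)]];print(c,np.mean(c,0));d=c[2]+c[3]-c[0]-c[1];print(np.degrees(np.arctan2(d[1],d[0])))
print("ring",g(392,293,.012),"well",g(390,231,.012))
print("bar",g(679,287,.05),g(698,296,.05),g(636,416,.078),g(661,420,.078))
print("base",g(627,254,.012),g(570,376,.012))
E
```

```text
[array([ 0.4958, -0.0212,  0.012 ]), array([0.4911, 0.0114, 0.012 ]), array([0.5778, 0.0269, 0.012 ]), array([ 0.5833, -0.006 ,  0.012 ])] [0.537    0.002775 0.012   ]
9.994845023332093
ring [0.5588 0.0068 0.012 ] well [ 0.516  -0.0009  0.012 ]
bar [0.5145 0.206  0.05  ] [0.5184 0.2276 0.05  ] [0.6033 0.1839 0.078 ] [0.6063 0.2092 0.078 ]
base [0.5039 0.1779 0.012 ] [0.6077 0.158  0.012 ]
```

Call:
jog_arm(motion=[0.5,0,0.03,-0.1,-0.3,0.5,0,0.03,0,-0.3,0,0,0,0,-0.3], squeeze=20)

```text
clock: 2.5
tool_pos: [0.5344, 0.0076, 0.1216]
eef_rot: [-0.537, 0.459, 0.541, 0.457]
ft_force: [-1.2, 1.0, -0.8]
width: 0.0557
```

```bash
python3 -c "
from h import *
plan([.5375,.0025,.03],99.5)"
```

```text
clk 2.5 pos [0.5344 0.0076 0.1216] jaw 99.25 tilt [-6.5e-03  6.0e-04 -1.0e+00] F [-1.19  0.99 -0.75] w 0.0557 j7 [ 0.03  0.42 -0.11  1.94  0.06  0.79  1.61]
[0.61, -0.019, -0.038, -0.014]
[0.61, -0.019, -0.038, -0.014]
[0.61, -0.019, -0.038, -0.014]
```

Call:
jog_arm(motion=[0.61,-0.02,-0.03,0,-0.3,0.61,-0.02,-0.03,0,-0.3,0.61,-0.02,-0.03,0,-0.3,0,0,0,0,-0.3,0,0,0,0,-0.3])

```text
clock: 3.0
tool_pos: [0.5414, 0.0029, 0.0337]
eef_rot: [-0.538, 0.458, 0.539, 0.458]
ft_force: [0.2, 0.6, 0.7]
width: 0.0557
```

```bash
python3 - <<'E'
from h import *
from cell import cams
plan([.5375,.0025,.009],99.5)
f=cams.grab_frame("wrist")
plan([.5375,.0025,.009],99.5)
pickle.dump(f,open("w2.pkl","wb"))
cv2.imwrite("pics/w2.png",cv2.resize(f["pixels"][60:300,120:400],None,fx=2.5,fy=2.5,interpolation=cv2.INTER_CUBIC))
E
```

```text
clk 3.0 pos [0.5414 0.0029 0.0337] jaw 99.19 tilt [-4.e-04  3.e-04 -1.e+00] F [0.21 0.58 0.7 ] w 0.0557 j7 [ 0.02  0.57 -0.09  1.96  0.09  0.61  1.6 ]
[0.494, 0.078, 0.005, -0.052]
clk 3.05 pos [0.5423 0.0028 0.0345] jaw 99.18 tilt [ 1.8e-03  3.0e-04 -1.0e+00] F [ 0.01 -0.24 -0.46] w 0.0555 j7 [ 0.02  0.57 -0.09  1.96  0.09  0.61  1.6 ]
[0.51, 0.098, 0.009, -0.053]
```

View pics/w2.png

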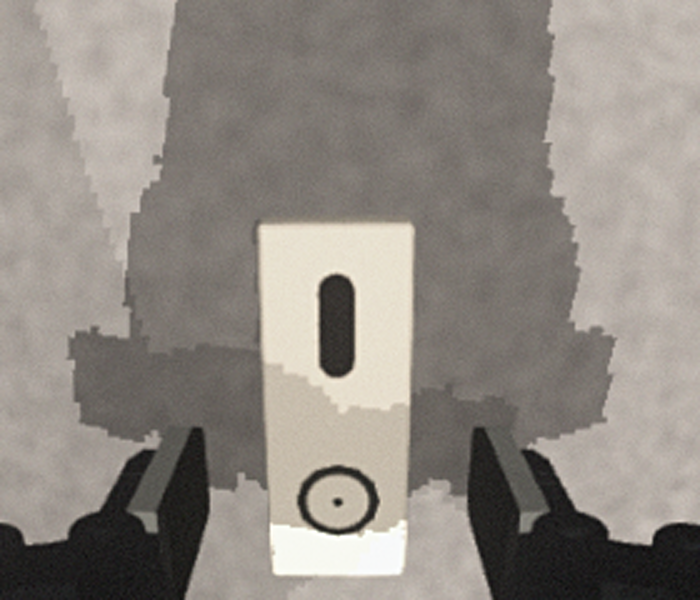

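Cassette sits between the jaws and is centred laterally: ring at (338,501), well at (337,326).

```bash
python3 - <<'E'
from h import *
f=pickle.load(open("w2.pkl","rb"))
g=lambda x,y,z=.012: at(f,((x+.5)/2.5-.5+120,(y+.5)/2.5-.5+60),z,True).round(4)
c=[g(*q) for q in [(259,222),(414,222),(404,573),(274,576)]];print(c,np.mean(c,0));a,b=g(338,501),g(337,326);print(a,b,np.degrees(np.arctan2(*(a-b)[1::-1])))
E
```

```text
[array([ 0.4955, -0.021 ,  0.012 ]), array([0.4902, 0.0114, 0.012 ]), array([0.5775, 0.0263, 0.012 ]), array([ 0.5837, -0.0062,  0.012 ])] [0.536725 0.002625 0.012   ]
[0.5588 0.0063 0.012 ] [ 0.5155 -0.001   0.012 ] 9.56957737947342
```

Call:
jog_arm(motion=[0.25,0.09,0,-0.06,-0.3,0.24,0,0,0,-0.2,0,0,0,0,0.5,0,0,0,0,0.5,0,0,0,0,0.5])

```text
clock: 3.55
tool_pos: [0.537, 0.0015, 0.0084]
eef_rot: [0.54, -0.457, -0.54, -0.457]
ft_force: [-0.0, 0.0, -0.6]
width: 0.0333
```

Call:
jog_arm(motion=[0,0,0,0,0.5,0,0,0,0,0.5,0,0,0,0,0.5])

```text
clock: 3.85
tool_pos: [0.537, 0.0015, 0.0084]
eef_rot: [0.54, -0.457, -0.54, -0.457]
ft_force: [-0.0, 0.1, -0.9]
width: 0.0335
```

```bash
python3 -c "
from h import *
plan([.55,.125,.17],79)"
```

```text
clk 3.85 pos [0.537  0.0015 0.0084] jaw 99.51 tilt [ 2.e-04  0.e+00 -1.e+00] F [-0.03  0.07 -0.94] w 0.0335 j7 [ 0.02  0.61 -0.09  1.98  0.1   0.55  1.6 ]
[-0.646, -0.133, 0.479, 0.684]
[-0.646, -0.099, 0.487, 0.684]
[-0.646, -0.064, 0.493, 0.684]
[-0.646, -0.028, 0.496, 0.684]
[-0.646, 0.007, 0.497, 0.684]
```

Call:
jog_arm(motion=[-0.6,0,0,0,0.5,-0.6,0,0,0,0.5,-0.6,-0.1,0.49,0.68,0.5,-0.6,-0.07,0.49,0.68,0.5,-0.6,-0.03,0.49,0.68,0.5])

```text
clock: 4.35
tool_pos: [0.5397, 0.0764, 0.1597]
eef_rot: [-0.487, 0.513, 0.487, 0.513]
ft_force: [0.8, -0.2, -1.2]
width: 0.0333
```

Call:
jog_arm(motion=[-0.2,0,0.5,0.68,0.5,0,0.02,0.5,0.68,0.5,0,0,0,0,0.5,0,0,0,0,0.5])

```text
clock: 4.75
tool_pos: [0.5426, 0.1261, 0.1682]
eef_rot: [-0.451, 0.545, 0.451, 0.544]
ft_force: [-0.1, -0.7, -1.1]
width: 0.0331
```

```bash
python3 - <<'E'
from h import *
from cell import cams
plan([.5375,.0025,.009],79)
f=cams.grab_frame("wrist")
pickle.dump(f,open("w3.pkl","wb"))
cv2.imwrite("pics/w3.png",cv2.resize(f["pixels"][80:380,190:512],None,fx=2.,fy=2.,interpolation=cv2.INTER_CUBIC))
E
```

```text
clk 4.75 pos [0.5426 0.1261 0.1682] jaw 79.25 tilt [-3.e-04 -3.e-04 -1.e+00] F [-0.09 -0.65 -1.13] w 0.0331 j7 [-0.23  0.39 -0.06  1.86  0.03  0.89  1.08]
[0.637, -0.072, -0.489, 0.008]
[0.637, -0.073, -0.489, 0.008]
[0.637, -0.073, -0.489, 0.008]
[0.637, -0.074, -0.489, 0.008]
[0.637, -0.074, -0.489, 0.008]
```

View pics/w3.png

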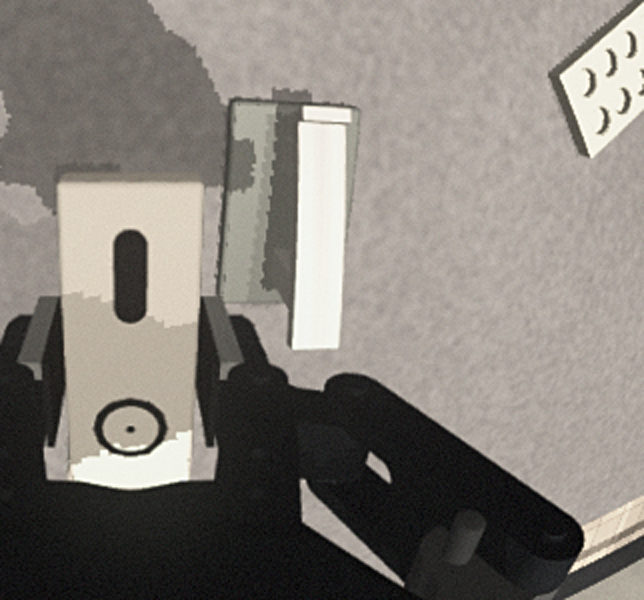

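The view shows the bar's inner lip corners near (299,124) and (347,126), and its far end at (290,348) and (339,347). The gripped cassette's ring is at (130,428) and its well at (130,276).

```bash
python3 - <<'E'
from h import *
from scipy.optimize import least_squares
f=pickle.load(open("w3.pkl","rb"))
px=lambda x,y:((x+.5)/2-.5+190,(y+.5)/2-.5+80)
uv=np.array([px(*q) for q in [(299,124),(347,126),(290,348),(339,347),(302,121),(351,123)]])
def pose(v):
    return R.from_euler("ZY",[v[2],-.28])
L=np.array([[0,.011,0],[0,-.011,0],[.1,.011,0],[.1,-.011,0],[0,.011,.007],[0,-.011,.007]])
# image right = +y?  test both orderings
for sgn in(1,-1):
    M=L*[1,sgn,1]
    r=least_squares(lambda v:(proj(f,pose(v).apply(M)+[v[0],v[1],.05],True)-uv).ravel(),[.52,.213,-.19])
    print(sgn,r.x.round(4),r.cost.round(2),r.fun.round(1))
g=lambda x,y,z: at(f,px(x,y),z,True).round(4)
# cassette top z: tcp z .168, was .0084 with top at .012 -> .1718
a,b=g(130,428,.1718),g(130,276,.1718);print("ring",a,"well",b,"mid",(a+b)/2,np.degrees(np.arctan2(*(a-b)[1::-1])))
E
```

```text
1 [ 0.5177  0.2183 -0.2253] 1708.53 [ 24.1   1.1 -23.   -1.7  23.7   0.8 -23.9   1.6  25.5   1.5 -22.6  -1.4]
-1 [ 0.5173  0.2174 -0.2137] 2.67 [-0.1 -0.8 -0.8 -0.3  0.8  1.  -0.6  1.   0.8 -0.6 -0.   0. ]
ring [0.5663 0.1219 0.1718] well [0.5228 0.1301 0.1718] mid [0.54455 0.126   0.1718 ] -10.675313107189819
```

```bash
python3 -c "
from h import *
plan([.561,.2078,.12],77.8)"
```

```text
clk 4.8 pos [0.5426 0.1249 0.168 ] jaw 79.15 tilt [-7.e-04 -9.e-04 -1.e+00] F [ 0.28 -0.49 -0.78] w 0.033 j7 [-0.22  0.39 -0.06  1.86  0.03  0.89  1.08]
[0.319, -0.016, 0.566, 0.075]
[0.319, -0.012, 0.566, 0.075]
[0.319, -0.007, 0.566, 0.075]
```

Call:
jog_arm(motion=[0,-0.01,0.57,0.07,0.5,0.4,-0.01,0.57,0.08,0.5,0.5,-0.01,0.56,0.07,0.5,0,0,0,0,0.5,0,0,0,0,0.5])

```text
clock: 5.3
tool_pos: [0.5604, 0.2073, 0.1219]
eef_rot: [-0.444, 0.551, 0.444, 0.549]
ft_force: [-0.5, -1.0, -0.6]
width: 0.0332
```

```bash
python3 -c "
from h import *
plan([.561,.2078,.09],77.8)"
```

```text
clk 5.3 pos [0.5604 0.2073 0.1219] jaw 77.79 tilt [-0.0028 -0.0018 -1.    ] F [-0.52 -1.05 -0.61] w 0.0332 j7 [-0.34  0.51 -0.07  1.79  0.05  0.85  0.92]
[0.637, -0.012, 0.013, -0.001]
```

Call:
jog_arm(motion=[0.3,-0.01,0.01,0,0.5,0.3,0,0,0,0.5,0.06,0,0,0,0.5,0,0,0,0,0.5])

```text
clock: 5.7
tool_pos: [0.561, 0.208, 0.0891]
eef_rot: [-0.444, 0.551, 0.444, 0.55]
ft_force: [-0.0, -0.3, -1.5]
width: 0.0333
```

Call:
jog_arm(motion=[0.06,0,0,0,0.5,0.06,0,0,0,0.5,0,0,0,0,0.5])

```text
clock: 6.0
tool_pos: [0.5617, 0.2091, 0.0842]
eef_rot: [-0.444, 0.55, 0.444, 0.55]
ft_force: [0.2, -0.4, -1.5]
width: 0.0333
```

Call:
jog_arm(motion=[0.06,0,0,0,0.5,0.04,0,0,0,0.5,0,0,0,0,0.5])

```text
clock: 6.3
tool_pos: [0.5615, 0.2094, 0.0794]
eef_rot: [-0.444, 0.55, 0.444, 0.55]
ft_force: [-2.9, -0.5, 3.2]
width: 0.0331
```

Call:
jog_arm(motion=[0.05,0,-0.03,0,0.5,0.05,0,0,0,0.5,0,0,0,0,0.5])

```text
clock: 6.6
tool_pos: [0.5613, 0.2086, 0.0741]
eef_rot: [-0.444, 0.55, 0.445, 0.55]
ft_force: [-2.6, 2.7, 3.6]
width: 0.0336
```

Call:
jog_arm(motion=[0.04,0,0,0,0.5,0.03,0,0,0,0.5,0,0,0,0,0.5,0,0,0,0,0.5])

```text
clock: 7.0
tool_pos: [0.5616, 0.2075, 0.0707]
eef_rot: [-0.444, 0.55, 0.444, 0.55]
ft_force: [-1.8, 3.2, 2.3]
width: 0.0335
```

```bash
python3 - <<'E'
from h import *
from cell import cams
f=cams.grab_frame("wrist")
plan([.561,.2078,.0717],77.8)
pickle.dump(f,open("w4.pkl","wb"))
cv2.imwrite("pics/w4.png",cv2.resize(f["pixels"][40:340,130:390],None,fx=2.,fy=2.,interpolation=cv2.INTER_CUBIC))
E
```

```text
clk 7.05 pos [0.5616 0.2074 0.0708] jaw 77.78 tilt [ 2.e-04 -1.e-04 -1.e+00] F [-1.33  2.49  3.15] w 0.0336 j7 [-0.35  0.59 -0.07  1.81  0.06  0.75  0.91]
[-0.019, 0.014, 0.005, -0.004]
```

View pics/w4.png

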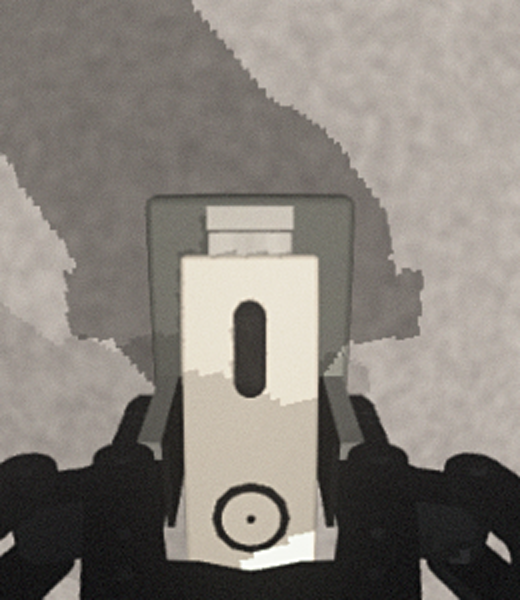

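The cassette is centred on the bar, both at column 250. The lip's inner edge is at row 231 and the cassette's low end at row 255, so I'll fit the tilt and gap.

```bash
python3 - <<'E'
from h import *
from scipy.optimize import least_squares
f=pickle.load(open("w4.pkl","rb"))
px=lambda x,y:((x+.5)/2-.5+130,(y+.5)/2-.5+40)
U=lambda l:np.array([px(*q) for q in l])
lip=U([(207,231),(294,231),(207,207),(294,207)]);Lm=np.array([[0,-.011,.007],[0,.011,.007],[-.006,-.011,.007],[-.006,.011,.007]])
r=least_squares(lambda v:(proj(f,R.from_euler("ZY",[v[2],-.28]).apply(Lm)+[v[0],v[1],.05],True)-lip).ravel(),[.517,.217,-.21]);l=r.x;print("ledge",l.round(4),r.fun.round(1))
cu=U([(181,255),(319,255),(251,518),(249,300),(249,397)]);Cm=np.array([[-.045,-.017,.012],[-.045,.017,.012],[.022,0,.012],[-.034,0,.012],[-.010,0,.012]])
q=least_squares(lambda v:(proj(f,R.from_euler("ZY",[v[3],v[4]]).apply(Cm)+v[:3],True)-cu).ravel(),[.561,.208,.064,-.21,-.2]);c=q.x;print("cass",c.round(4),q.fun.round(1))
print("in ledge",R.from_euler("ZY",[l[2],-.28]).inv().apply(c[:3]-[l[0],l[1],.05]).round(4))
E
```

```text
ledge [ 0.5176  0.2175 -0.2126] [-0.  -0.1  0.  -0.1  0.   0.1 -0.   0.1]
cass [ 0.5662  0.2069  0.0633 -0.2098 -0.2865] [-0.3  0.2 -0.2 -0.  -0.4  0.   0.3 -0.1  0.5 -0. ]
in ledge [ 0.0515 -0.0001 -0.0009]
```

Cassette is at 0.0515 along the bar, tilted to match it. Releasing.

Call:
jog_arm(motion=[0,0,0,0,0.1,0,0,0,0,-0.1,0,0,0,0,-0.4,0,0,0,0,-0.4])

```text
clock: 7.45
tool_pos: [0.5616, 0.2068, 0.0706]
eef_rot: [-0.444, 0.551, 0.444, 0.55]
ft_force: [-0.6, -0.1, 0.1]
width: 0.0599
```

Call:
jog_arm(motion=[-0.3,0,0,0,-0.4,-0.6,0,0,0,-0.4,-0.7,0,0,0,-0.4,-0.7,0,0,0,-0.4,0,0,0,0,-0.4])

```text
clock: 7.95
tool_pos: [0.5652, 0.209, 0.1927]
eef_rot: [-0.445, 0.547, 0.443, 0.554]
ft_force: [1.0, -0.2, 0.5]
width: 0.0598
```

```bash
python3 - <<'E'
from h import *
from cell import cams
f=cams.grab_frame("wrist")
plan([.585,-.248,.21],66.5)
pickle.dump(f,open("w5.pkl","wb"))
cv2.imwrite("pics/w5.png",cv2.resize(f["pixels"][60:340,130:390],None,fx=2.,fy=2.,interpolation=cv2.INTER_CUBIC))
E
```

```text
clk 8.0 pos [0.5638 0.2084 0.1901] jaw 77.78 tilt [ 0.0069  0.0026 -1.    ] F [ 0.61 -0.21 -1.1 ] w 0.0596 j7 [-0.34  0.43 -0.08  1.74  0.04  0.97  0.93]
[-0.03, -0.168, -0.631, 0.134]
[-0.03, -0.177, -0.628, 0.134]
[-0.03, -0.186, -0.626, 0.134]
[-0.03, -0.194, -0.623, 0.134]
[-0.03, -0.203, -0.62, 0.134]
[-0.03, -0.212, -0.617, 0.134]
[-0.03, -0.22, -0.614, 0.134]
[-0.03, -0.229, -0.611, 0.134]
[-0.03, -0.238, -0.608, 0.134]
[-0.03, -0.246, -0.605, 0.134]
[-0.03, -0.255, -0.601, 0.134]
[-0.03, -0.263, -0.597, 0.134]
[-0.03, -0.271, -0.594, 0.134]
[-0.03, -0.28, -0.59, 0.134]
```

View pics/w5.png

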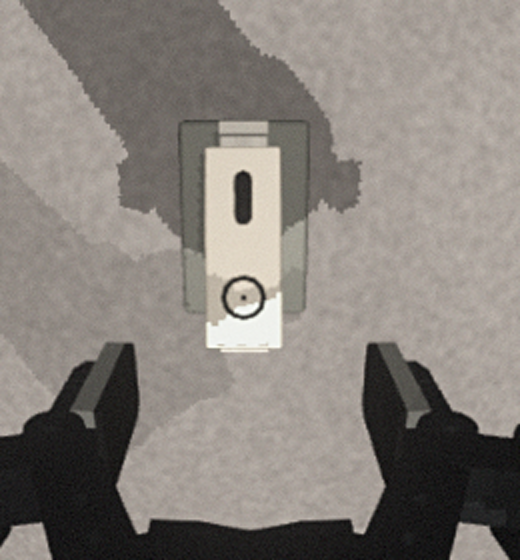

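The cassette stayed put, with ring at (243,297) and low end at row 148 next to the lip. Now moving to the reader.

Call:
jog_arm(motion=[0,-0.17,-0.63,0.13,-0.4,0,-0.18,-0.63,0.13,-0.4,0,-0.19,-0.63,0.13,-0.4,0,-0.2,-0.62,0.13,-0.4,0,-0.2,-0.62,0.13,-0.4])

```text
clock: 8.5
tool_pos: [0.5691, 0.043, 0.1853]
eef_rot: [-0.425, 0.566, 0.425, 0.565]
ft_force: [0.7, -0.0, -0.6]
width: 0.06
```

Call:
jog_arm(motion=[0,-0.21,-0.62,0.13,-0.4,0,-0.22,-0.61,0.13,-0.4,0,-0.23,-0.61,0.13,-0.4,0,-0.24,-0.61,0.13,-0.4,0,-0.25,-0.6,0.14,-0.4])

```text
clock: 9.0
tool_pos: [0.5775, -0.1197, 0.1853]
eef_rot: [-0.405, 0.58, 0.405, 0.579]
ft_force: [1.1, -1.1, 0.5]
width: 0.0599
```

```bash
python3 - <<'E'
from h import *
from scipy.optimize import least_squares
f=pickle.load(open("w5.pkl","rb"))
px=lambda x,y:((x+.5)/2-.5+130,(y+.5)/2-.5+60)
cu=np.array([px(*q) for q in [(205,148),(280,148),(282,348),(207,348),(243,297),(243,197)]])
Cm=np.array([[-.045,-.017,.012],[-.045,.017,.012],[.045,.017,.012],[.045,-.017,.012],[.022,0,.012],[-.022,0,.012]])
l=[.5176,.2175,-.2126]
q=least_squares(lambda v:(proj(f,R.from_euler("ZY",[v[3],v[4]]).apply(Cm)+v[:3],True)-cu).ravel(),[.561,.208,.064,-.21,-.2]);c=q.x;print("cass",c.round(4),q.fun.round(1))
print("in ledge",R.from_euler("ZY",[l[2],-.28]).inv().apply(c[:3]-[l[0],l[1],.05]).round(4))
plan([.585,-.248,.19],66.5)
E
```

```text
cass [ 0.5669  0.2067  0.0604 -0.2061 -0.3196] [-0.   0.1  0.1 -0.3  0.1 -0.2 -0.5  0.1  0.3 -0.2 -0.1  0.5]
in ledge [ 0.0514 -0.0002 -0.004 ]
clk 9.0 pos [ 0.5775 -0.1197  0.1853] jaw 69.89 tilt [-1.4e-03  2.0e-04 -1.0e+00] F [ 1.09 -1.09  0.46] w 0.0599 j7 [ 0.12  0.42  0.06  1.77 -0.03  0.96  1.4 ]
[-0.024, -0.256, -0.589, 0.141]
[-0.024, -0.264, -0.586, 0.141]
[-0.024, -0.273, -0.582, 0.141]
[-0.024, -0.282, -0.578, 0.141]
```

Call:
jog_arm(motion=[0,-0.26,-0.59,0.14,-0.4,0,-0.26,-0.59,0.14,-0.4,0,-0.27,-0.57,0.14,-0.4,0,0,0,0,-0.4,0,0,0,0,-0.4])

```text
clock: 9.5
tool_pos: [0.5831, -0.2151, 0.185]
eef_rot: [-0.391, 0.589, 0.392, 0.588]
ft_force: [-0.5, 0.7, -0.8]
width: 0.0594
```

```bash
python3 - <<'E'
from h import *
from cell import cams
f=cams.grab_frame("wrist")
plan([.585,-.248,.17],66.5)
pickle.dump(f,open("w6.pkl","wb"))
cv2.imwrite("pics/w6.png",cv2.resize(f["pixels"][60:360,110:400],None,fx=2.,fy=2.,interpolation=cv2.INTER_CUBIC))
E
```

```text
clk 9.55 pos [ 0.5835 -0.2135  0.1851] jaw 67.41 tilt [-0.0013  0.0011 -1.    ] F [ 0.3   0.37 -0.17] w 0.0596 j7 [ 0.24  0.47  0.09  1.69 -0.05  0.98  1.52]
[0.302, -0.293, -0.625, 0.152]
```

View pics/w6.png

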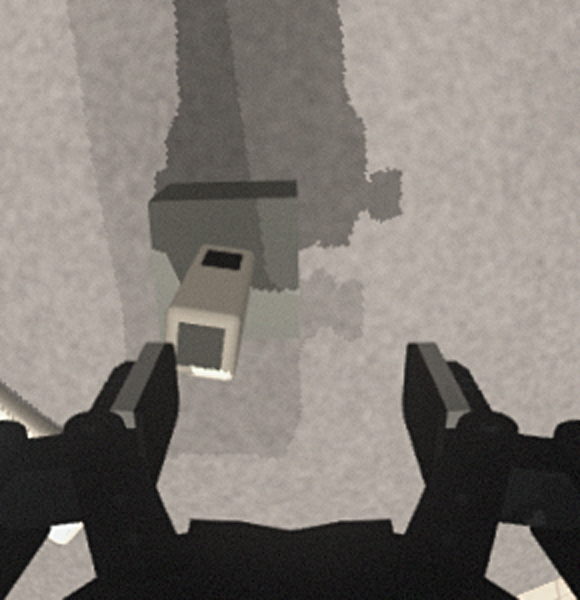

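Wrist view: the reader's top face has corners (172,306), (241,313) and (233,379); the block's top corners are (149,202), (297,198) and (300,338).

```bash
python3 - <<'E'
from h import *
f=pickle.load(open("w6.pkl","rb"))
g=lambda x,y,z: at(f,((x+.5)/2-.5+110,(y+.5)/2-.5+60),z,True).round(4)
def sh(P):
    d=P[1]-P[0];e=P[2]-P[1];print(P,"c",(P[0]+P[2])/2,"len",np.linalg.norm(d),np.linalg.norm(e),"hd",np.degrees(np.arctan2(d[1],d[0])),np.degrees(np.arctan2(e[1],e[0])))
sh([g(149,202,.052),g(297,198,.052),g(300,338,.052)])
sh([g(172,306,.136),g(241,313,.136),g(233,379,.136)])
E
```

```text
[array([ 0.538 , -0.2673,  0.052 ]), array([ 0.5632, -0.2033,  0.052 ]), array([ 0.628 , -0.2285,  0.052 ])] c [ 0.583  -0.2479  0.052 ] len 0.06878255592808395 0.06952754849698065 hd 68.50795996665542 -21.250505507133248
[array([ 0.5658, -0.2504,  0.136 ]), array([ 0.5768, -0.23  ,  0.136 ]), array([ 0.5984, -0.2428,  0.136 ])] c [ 0.5821 -0.2466  0.136 ] len 0.023176712450216064 0.02510776772236039 hd 61.66575751687539 -30.65066795705275
```

```bash
python3 -c "
from h import *
plan([.5828,-.2473,.175],64,2)"
```

```text
clk 9.55 pos [ 0.5835 -0.2135  0.1851] jaw 67.41 tilt [-0.0013  0.0011 -1.    ] F [ 0.3   0.37 -0.17] w 0.0596 j7 [ 0.24  0.47  0.09  1.69 -0.05  0.98  1.52]
[0.101, -0.124, -0.315, 0.284]
[0.101, -0.133, -0.311, 0.284]
```

Call:
jog_arm(motion=[0,-0.12,-0.31,0.28,-0.4,0,-0.13,-0.31,0.28,-0.4,0,0,0,0,-0.4,0,0,0,0,-0.4])

```text
clock: 9.95
tool_pos: [0.5828, -0.2486, 0.1857]
eef_rot: [-0.374, 0.6, 0.374, 0.6]
ft_force: [-0.5, 0.6, 0.2]
width: 0.06
```

```bash
python3 -c "
from h import *
plan([.5828,-.2473,.085],64,4)"
```

```text
clk 9.95 pos [ 0.5828 -0.2486  0.1857] jaw 63.95 tilt [-2.e-04 -2.e-04 -1.e+00] F [-0.47  0.56  0.17] w 0.06 j7 [ 0.28  0.49  0.11  1.66 -0.06  1.    1.53]
[0.504, 0.003, 0.006, -0.002]
[0.504, 0.003, 0.006, -0.002]
[0.504, 0.003, 0.006, -0.002]
[0.504, 0.003, 0.006, -0.002]
```

Call:
jog_arm(motion=[0.5,0,0.01,0,-0.4,0.5,0,0,0,-0.4,0.5,0,0,0,-0.4,0.5,0,0,0,-0.4,0,0,0,0,-0.4])

```text
clock: 10.45
tool_pos: [0.5807, -0.245, 0.0821]
eef_rot: [-0.373, 0.601, 0.378, 0.598]
ft_force: [-0.4, -0.5, 0.2]
width: 0.0595
```

Call:
jog_arm(motion=[0,0,0,0,0.6,0,0,0,0,0.6,0,0,0,0,0.6,0,0,0,0,0.6,0,0,0,0,0.6], squeeze=20)

```text
clock: 10.95
tool_pos: [0.5846, -0.2478, 0.0876]
eef_rot: [-0.376, 0.599, 0.374, 0.6]
ft_force: [-0.3, -0.1, 6.7]
width: 0.026
```

Call:
jog_arm(motion=[0,0,0,0,0.6,0,0,0,0,0.6,0,0,0,0,0.6])

```text
clock: 11.25
tool_pos: [0.5847, -0.2477, 0.0876]
eef_rot: [-0.376, 0.599, 0.374, 0.6]
ft_force: [-0.9, -0.0, 6.4]
width: 0.0255
```

Gripped at 25.5 mm. The tool only points down, so I'll lift the reader 24 mm and pivot it about 16° in the grip by pushing its snout sideways against the hole's rim.

Call:
jog_arm(motion=[-0.24,0,0,0,0.6,-0.24,0,0,0,0.6,0,0,0,0,0.6,0,0,0,0,0.6])

```text
clock: 11.65
tool_pos: [0.5837, -0.2474, 0.1105]
eef_rot: [-0.375, 0.599, 0.375, 0.6]
ft_force: [0.6, -2.0, -0.2]
width: 0.0258
```

Call:
jog_arm(motion=[0,0.06,0,0,0.6,0,0.06,0,0,0.6,0,0,0,0,0.6])

```text
clock: 11.95
tool_pos: [0.5784, -0.2453, 0.1103]
eef_rot: [-0.376, 0.599, 0.374, 0.6]
ft_force: [2.0, -3.4, 1.2]
width: 0.0254
```

Call:
jog_arm(motion=[0,0.06,0,0,0.6,0,0.06,0,0,0.6,0,0.06,0,0,0.6,0,0,0,0,0.6])

```text
clock: 12.35
tool_pos: [0.5693, -0.2407, 0.1097]
eef_rot: [-0.375, 0.6, 0.375, 0.599]
ft_force: [1.8, -3.9, 0.6]
width: 0.026
```

Call:
jog_arm(motion=[0,0.06,0,0,0.6,0,0.06,0,0,0.6,0,0.02,0,0,0.6,0,0,0,0,0.6])

```text
clock: 12.75
tool_pos: [0.5629, -0.2376, 0.1092]
eef_rot: [-0.375, 0.6, 0.375, 0.599]
ft_force: [2.1, -4.2, -2.0]
width: 0.0258
```

```bash
python3 - <<'E'
from h import *
from cell import cams
f=cams.grab_frame("wrist")
plan([.585,-.248,.17],64)
pickle.dump(f,open("w7.pkl","wb"))
cv2.imwrite("pics/w7.png",cv2.resize(f["pixels"][120:340,150:350],None,fx=2.7,fy=2.7,interpolation=cv2.INTER_CUBIC))
E
```

```text
clk 12.8 pos [ 0.5629 -0.2376  0.1092] jaw 64.04 tilt [-1.3e-03  3.0e-04 -1.0e+00] F [ 2.08 -3.17 -2.37] w 0.0255 j7 [ 0.28  0.55  0.1   1.77 -0.07  0.83  1.53]
[-0.608, -0.243, 0.002, 0.003]
[-0.608, -0.243, 0.003, 0.003]
```

View pics/w7.png

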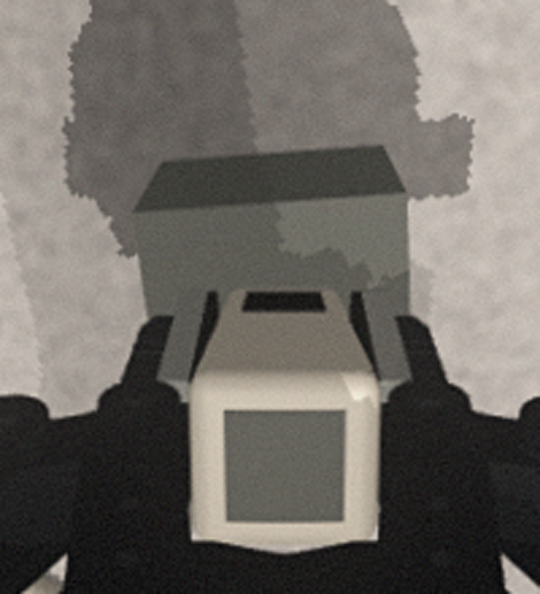

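The reader is gripped and tilted: its top face spans (191,373)–(379,373) down to row 541, and the near face's lower edge is at row 291. I'll fit its pose in the tool frame.

```bash
cat > fit.py <<'E'
from h import *
from scipy.optimize import least_squares
def fitprobe(f,tcp,jaw,uv,M,v0=(.085,-.02,0,.25)):
    j=np.radians(jaw);X=np.array([0,0,-1.]);Z=np.array([np.cos(j),np.sin(j),0]);Y=np.cross(Z,X)
    def P(v):
        t=v[3];zz=-np.cos(t)*X+np.sin(t)*Y;n=np.cos(t)*Y+np.sin(t)*X
        return tcp+v[0]*X+v[1]*Y+v[2]*Z+M[:,:1]*n+M[:,1:2]*Z+M[:,2:]*zz
    r=least_squares(lambda v:(proj(f,P(v),True)-uv).ravel(),v0)
    print("tip in tool (x,y,z), tilt",r.x.round(4),"res",r.fun.round(1));return r.x
E
python3 - <<'E'
from fit import *
f=pickle.load(open("w7.pkl","rb"))
px=lambda x,y:((x+.5)/2.7-.5+150,(y+.5)/2.7-.5+120)
pts=[(191,373),(379,373),(379,541),(191,541),(235,291),(332,291)]
m=np.array([[.013,-.013,.13],[.013,.013,.13],[-.013,.013,.13],[-.013,-.013,.13],[.013,-.013,.046],[.013,.013,.046]])
uv=np.array([px(*q) for q in pts]);t=np.array([.5629,-.2376,.1092])
fitprobe(f,t,64.04,uv,m)
fitprobe(f,t,64.04,uv[[0,1,4,5]],m[[0,1,4,5]])
fitprobe(f,t,64.04,uv[:4],m[:4])
E
```

```text
tip in tool (x,y,z), tilt [ 0.0837 -0.0308  0.0004  0.2823] res [-0.2 -0.4  0.1 -0.4 -1.7  0.4  1.5  0.4 -1.6  0.   2.4  0. ]
tip in tool (x,y,z), tilt [ 0.086  -0.0315  0.0003  0.2776] res [ 0.4 -0.  -0.8  0.  -1.5 -0.   2.1  0. ]
tip in tool (x,y,z), tilt [ 0.0839 -0.0256  0.0004  0.2469] res [-0.7 -0.3  0.7 -0.3 -1.4  0.3  1.3  0.3]
```

```bash
cat >> fit.py <<'E'
def fit2(f,tcp,jaw,uv,M,x):
    j=np.radians(jaw);X=np.array([0,0,-1.]);Z=np.array([np.cos(j),np.sin(j),0]);Y=np.cross(Z,X)
    def P(v):
        t=v[1];zz=-np.cos(t)*X+np.sin(t)*Y;n=np.cos(t)*Y+np.sin(t)*X
        return tcp+x*X+v[0]*Y+M[:,:1]*n+M[:,1:2]*Z+M[:,2:]*zz
    r=least_squares(lambda v:(proj(f,P(v),True)-uv)[:,1],(-.02,.25))
    print("x",x,"y,tilt",r.x.round(4),"res v",r.fun.round(1))
E
python3 - <<'E'
from fit import *
f=pickle.load(open("w7.pkl","rb"))
px=lambda x,y:((x+.5)/2.7-.5+150,(y+.5)/2.7-.5+120)
pts=[(191,373),(379,373),(379,541),(191,541),(235,291),(332,291)]
m=np.array([[.013,-.013,.13],[.013,.013,.13],[-.013,.013,.13],[-.013,-.013,.13],[.013,-.013,.046],[.013,.013,.046]])
uv=np.array([px(*q) for q in pts]);t=np.array([.5629,-.2376,.1092])
for x in(.076,.078,.08):
    fit2(f,t,64.04,uv,m,x);fit2(f,t,64.04,uv[[0,1,4,5]],m[[0,1,4,5]],x)
plan([.5629,-.2376,.22],77.8)
E
```

```text
x 0.076 y,tilt [-0.0285  0.3029] res v [-2.8 -2.7  3.4  3.3  0.1  0.2]
x 0.076 y,tilt [-0.0278  0.2906] res v [-0.  0. -0.  0.]
x 0.078 y,tilt [-0.0291  0.2974] res v [-2.1 -2.1  2.6  2.5  0.1  0.1]
x 0.078 y,tilt [-0.0285  0.288 ] res v [-0.  0. -0.  0.]
x 0.08 y,tilt [-0.0296  0.2919] res v [-1.5 -1.4  1.9  1.8  0.   0.1]
x 0.08 y,tilt [-0.0293  0.2853] res v [-0.  0. -0.  0.]
clk 12.8 pos [ 0.5629 -0.2376  0.1092] jaw 64.04 tilt [-1.3e-03  3.0e-04 -1.0e+00] F [ 2.08 -3.17 -2.37] w 0.0255 j7 [ 0.28  0.55  0.1   1.77 -0.07  0.83  1.53]
[-0.554, 0.001, 0.0, -0.573]
[-0.554, 0.001, 0.0, -0.573]
[-0.554, 0.001, 0.0, -0.573]
[-0.554, 0.001, 0.0, -0.573]
```

Tilt is about 0.285 rad, with the tip at about (0.079, -0.0285, 0) in the tool frame. I'll firm the grip, lift, and go to the stand.

Call:
jog_arm(motion=[0,-0.02,0,0,0.6,-0.2,0,0,0,0.6,-0.4,0,0,0,0.6,-0.4,0,0,0,0.6,-0.5,0,0,0,0.6], squeeze=45)

```text
clock: 13.3
tool_pos: [0.5629, -0.2357, 0.1846]
eef_rot: [-0.373, 0.6, 0.377, 0.599]
ft_force: [0.7, -0.1, -1.6]
width: 0.0255
```

Call:
jog_arm(motion=[-0.5,0,0,0,0.6,-0.5,0,0,0,0.6,0,0,0,0,0.6,0,0,0,0,0.6,0,0,0,0,0.6])

```text
clock: 13.8
tool_pos: [0.5633, -0.2368, 0.2332]
eef_rot: [-0.374, 0.6, 0.376, 0.599]
ft_force: [-1.0, 0.1, -0.6]
width: 0.0254
```

```bash
python3 -c "
from h import *
plan([.548,.21,.225],77.8,16)"
```

```text
clk 13.8 pos [ 0.5633 -0.2368  0.2332] jaw 64.09 tilt [-0.0033  0.0018 -1.    ] F [-1.    0.14 -0.58] w 0.0254 j7 [ 0.27  0.41  0.12  1.67 -0.05  1.07  1.52]
[0.011, 0.261, 0.494, -0.143]
[0.011, 0.254, 0.498, -0.143]
[0.011, 0.246, 0.502, -0.143]
[0.011, 0.239, 0.505, -0.143]
[0.011, 0.231, 0.509, -0.143]
[0.011, 0.224, 0.512, -0.143]
[0.011, 0.216, 0.515, -0.143]
[0.011, 0.208, 0.519, -0.143]
[0.011, 0.2, 0.522, -0.143]
[0.011, 0.193, 0.525, -0.143]
[0.011, 0.185, 0.527, -0.143]
[0.011, 0.177, 0.53, -0.143]
[0.011, 0.169, 0.533, -0.143]
[0.011, 0.161, 0.535, -0.143]
[0.011, 0.153, 0.538, -0.143]
[0.011, 0.145, 0.54, -0.143]
```

Call:
jog_arm(motion=[0,0.2,0.4,-0.14,0.6,0,0.25,0.5,-0.14,0.6,0,0.25,0.5,-0.14,0.6,0,0.24,0.51,-0.14,0.6,0,0.23,0.51,-0.14,0.6])

```text
clock: 14.3
tool_pos: [0.5594, -0.1013, 0.2333]
eef_rot: [-0.396, 0.586, 0.398, 0.584]
ft_force: [1.1, 0.4, -1.0]
width: 0.0255
```

Call:
jog_arm(motion=[0,0.22,0.51,-0.14,0.6,0,0.22,0.52,-0.14,0.6,0,0.21,0.52,-0.14,0.6,0,0.2,0.52,-0.14,0.6,0,0.19,0.53,-0.14,0.6])

```text
clock: 14.8
tool_pos: [0.5549, 0.0384, 0.2334]
eef_rot: [-0.418, 0.571, 0.419, 0.569]
ft_force: [0.0, 0.3, -0.3]
width: 0.0255
```

Call:
jog_arm(motion=[0,0.18,0.53,-0.14,0.6,0,0.17,0.53,-0.14,0.6,0,0.17,0.53,-0.14,0.6,0,0.16,0.53,-0.14,0.6,0,0.15,0.5,-0.14,0.6])

```text
clock: 15.3
tool_pos: [0.5507, 0.1757, 0.2333]
eef_rot: [-0.438, 0.555, 0.44, 0.553]
ft_force: [-0.1, 0.5, -2.0]
width: 0.0257
```

Call:
jog_arm(motion=[0,0.1,0.4,-0.14,0.6,0,0,0,0,0.6,0,0,0,0,0.6])

```text
clock: 15.6
tool_pos: [0.5515, 0.1944, 0.234]
eef_rot: [-0.443, 0.552, 0.443, 0.551]
ft_force: [-1.2, -0.3, -1.3]
width: 0.0256
```

```bash
python3 - <<'E'
from h import *
from cell import cams
f=cams.grab_frame("wrist");s=cams.grab_frame("scene")
plan([.548,.211,.185],77.8)
pickle.dump((f,s),open("w8.pkl","wb"))
a=cv2.resize(f["pixels"][100:340,150:380],None,fx=2,fy=2,interpolation=cv2.INTER_CUBIC)
u,v=proj(s,[.57,.205,.13])[0].astype(int)
b=cv2.resize(s["pixels"][v-35:v+35,u-24:u+24],(330,480),interpolation=cv2.INTER_CUBIC);print(u,v)
cv2.imwrite("pics/w8.png",np.hstack([a,b]))
E
```

```text
clk 15.7 pos [0.5522 0.1927 0.2343] jaw 77.39 tilt [-9.0e-04 -1.3e-03 -1.0e+00] F [-0.21 -0.74 -1.1 ] w 0.0255 j7 [-0.3   0.36 -0.11  1.73  0.04  1.05  0.93]
[0.493, 0.08, 0.17, -0.034]
[0.493, 0.08, 0.171, -0.034]
337 159
```

View pics/w8.png

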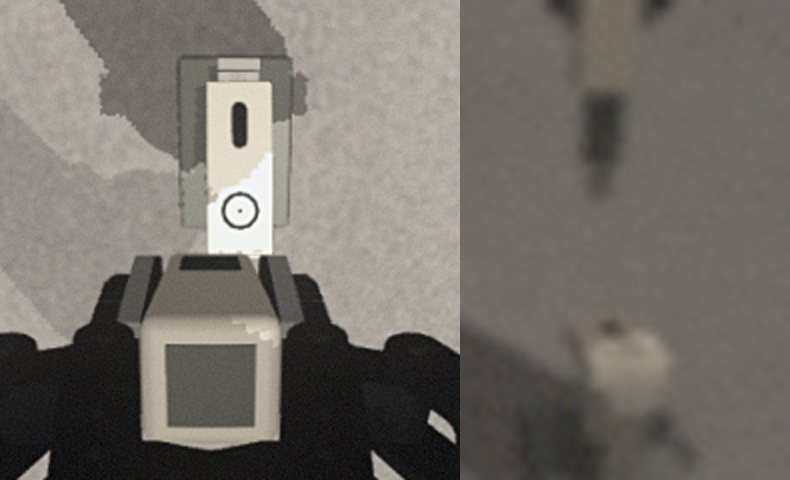

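The tilt held: near-face lower edge at row 256, top-face edge at row 318, ring at (240,210). In the scene crop the tip end is at about (600,195).

```bash
python3 - <<'E'
from fit import *
f,s=pickle.load(open("w8.pkl","rb"))
px=lambda x,y:((x+.5)/2-.5+150,(y+.5)/2-.5+100)
uv=np.array([px(*q) for q in [(143,318),(282,318),(182,256),(255,256)]])
m=np.array([[.013,-.013,.13],[.013,.013,.13],[.013,-.013,.046],[.013,.013,.046]])
t=np.array([.5522,.1935,.2342])
fitprobe(f,t,77.4,uv,m)
for x in(.078,.08): fit2(f,t,77.4,uv,m,x)
print("ring",at(f,px(240,210),.0818,True))
j=np.radians(77.4);Y=np.array([-np.sin(j),np.cos(j),0]);
for y in(-.022,-.0285,-.035):
    tip=t-np.array([0,0,.079])+y*Y;print(y,tip.round(4),"pred",proj(s,tip)[0].round(1))
print("seen",337-24+140*48/330,159-35+195*70/480)
W=np.array([.5833,.2033,.0818]);print("window pred",proj(s,W)[0].round(1),"seen ring?",337-24+148*48/330,159-35+325*70/480)
E
```

```text
tip in tool (x,y,z), tilt [ 0.0862 -0.0308  0.0021  0.2753] res [ 2.1 -0.1  1.   0.1 -4.1 -0.1 -1.1  0.1]
x 0.078 y,tilt [-0.0277  0.2863] res v [-0.2  0.2 -0.1  0.1]
x 0.08 y,tilt [-0.0285  0.2836] res v [-0.2  0.2 -0.1  0.1]
ring [0.58254739 0.20332086 0.0818    ]
-0.022 [0.5737 0.1887 0.1552] pred [332.9 153. ]
-0.0285 [0.58   0.1873 0.1552] pred [333.1 154. ]
-0.035 [0.5864 0.1859 0.1552] pred [333.4 155. ]
seen 333.3636363636364 152.4375
window pred [336.7 175.7] seen ring? 334.5272727272727 171.39583333333334
```

```bash
python3 -c "
from h import *
plan([.5497,.2105,.18],77.8,3)"
```

```text
clk 15.7 pos [0.5522 0.1927 0.2343] jaw 77.39 tilt [-9.0e-04 -1.3e-03 -1.0e+00] F [-0.21 -0.74 -1.1 ] w 0.0255 j7 [-0.3   0.36 -0.11  1.73  0.04  1.05  0.93]
[0.362, 0.042, 0.113, -0.023]
[0.362, 0.042, 0.113, -0.023]
[0.362, 0.041, 0.113, -0.023]
```

Call:
jog_arm(motion=[0.36,0.04,0.11,-0.02,0.6,0.36,0.04,0.11,-0.02,0.6,0.36,0.04,0.11,-0.02,0.6,0,0,0,0,0.6,0,0,0,0,0.6])

```text
clock: 16.2
tool_pos: [0.5501, 0.2104, 0.1808]
eef_rot: [-0.444, 0.551, 0.444, 0.55]
ft_force: [0.3, 0.4, -0.4]
width: 0.0257
```

```bash
python3 -c "
from h import *
plan([.5538,.2096,.1656],77.8,3)"
```

```text
clk 16.2 pos [0.5501 0.2104 0.1808] jaw 77.76 tilt [-6.e-04 -8.e-04 -1.e+00] F [ 0.27  0.42 -0.38] w 0.0257 j7 [-0.32  0.43 -0.11  1.77  0.06  0.95  0.9 ]
[0.101, -0.025, 0.0, -0.002]
[0.101, -0.025, 0.0, -0.002]
[0.101, -0.025, 0.0, -0.002]
```

```bash
cat > avg.py <<'E'
from h import *
from cell import ctrl,cams
F=[];P=[]
for i in range(12):
    cams.grab_frame("top");o=ctrl.get_obs();F.append(o["ft_force"]);P.append(o["tool_pos"])
print("F",np.mean(F,0).round(2),"sd",np.std(F,0).round(2),"P",np.mean(P,0).round(4),o["clock"],o["width"])
E
python3 avg.py
```

```text
F [ 0.01 -0.03 -1.4 ] sd [0.44 0.61 0.62] P [0.5504 0.2114 0.1815] 16.8 0.02569054541422759
```

Call:
jog_arm(motion=[0.1,-0.03,0,0,0.6,0.1,-0.03,0,0,0.6,0.1,-0.03,0,0,0.6,0,0,0,0,0.6])

```text
clock: 17.2
tool_pos: [0.5538, 0.2102, 0.1644]
eef_rot: [-0.444, 0.551, 0.444, 0.549]
ft_force: [-1.3, -0.1, -0.4]
width: 0.0252
```

```bash
python3 avg.py
```

```text
F [ 0.01 -0.18 -1.19] sd [0.5  0.38 0.41] P [0.5543 0.2107 0.1658] 17.8 0.02537084871535806
```

Call:
jog_arm(motion=[0.06,-0.02,-0.02,0,0.6,0.06,-0.02,0,0,0.6,0,0,0,0,0.6,0,0,0,0,0.6])

```text
clock: 18.2
tool_pos: [0.556, 0.2091, 0.1596]
eef_rot: [-0.444, 0.55, 0.444, 0.55]
ft_force: [0.6, 0.3, -1.2]
width: 0.0259
```

```bash
python3 avg.py
```

```text
F [ 0.13 -0.15 -1.5 ] sd [0.51 0.49 0.5 ] P [0.556  0.2094 0.1598] 18.8 0.02530604753783909
```

Call:
jog_arm(motion=[0.06,-0.02,0,0,0.6,0,0,0,0,0.6,0,0,0,0,0.6])

```text
clock: 19.1
tool_pos: [0.5571, 0.2092, 0.1568]
eef_rot: [-0.444, 0.55, 0.444, 0.55]
ft_force: [-0.5, -0.0, -0.3]
width: 0.0253
```

```bash
python3 avg.py
```

```text
F [-0.2   0.54  0.14] sd [0.31 0.57 0.48] P [0.5571 0.2092 0.1569] 19.7 0.025704940076536068
```

Contact is made (about +1.5 N). I'll press another 4 mm or so along the axis.

Call:
jog_arm(motion=[0.04,-0.01,0,0,0.6,0.04,-0.01,0,0,0.6,0,0,0,0,0.6,0,0,0,0,0.6])

```text
clock: 20.1
tool_pos: [0.5581, 0.209, 0.1528]
eef_rot: [-0.444, 0.55, 0.444, 0.55]
ft_force: [-0.5, 0.6, 0.6]
width: 0.0254
```

```bash
python3 avg.py; python3 - <<'E'
from h import *
from cell import cams
f=cams.grab_frame("wrist");s=cams.grab_frame("scene")
pickle.dump((f,s),open("w9.pkl","wb"))
a=cv2.resize(f["pixels"][60:340,150:380],(394,480),interpolation=cv2.INTER_CUBIC)
u,v=proj(s,[.583,.203,.1])[0].astype(int);print(u,v)
b=cv2.resize(s["pixels"][v-29:v+29,u-24:u+24],(397,480),interpolation=cv2.INTER_CUBIC)
cv2.imwrite("pics/w9.png",np.hstack([a,b]))
E
```

```text
F [-0.13  0.7   1.06] sd [0.32 0.57 0.31] P [0.5581 0.209  0.1529] 20.7 0.025574032325604377
337 170
```

View pics/w9.png

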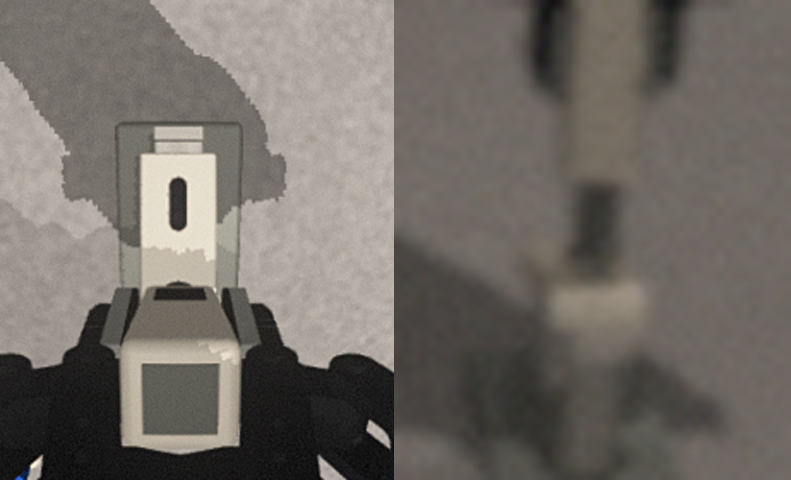

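The wrist view shows the reader over the window, with the ring's near arc peeking out at (180,283). The cassette is still by the lip, low end at row 154 and lip at row 139. In the scene crop the snout bears on the cassette's upper part at about (597,280).

```bash
python3 - <<'E'
from fit import *
f,s=pickle.load(open("w9.pkl","rb"));k=480/280;kx=394/230
px=lambda x,y:((x+.5)/kx-.5+150,(y+.5)/k-.5+60)
l=[.5176,.2175,-.2126];RL=R.from_euler("ZY",[l[2],-.28]);o=np.array([l[0],l[1],.05])
for cx in(.0494,.0514,.0534):
    q=proj(f,RL.apply([[0,0,.007],[cx-.045,0,.012],[cx-.034,0,.012],[cx-.01,0,.012],[cx+.012,0,.012]])+o,True)
    print(cx,"rows lip,end,well,well,ring",((q[:,1]-60+.5)*k-.5).round(1),"col",((q[:,0]-150+.5)*kx-.5).round(0))
t=np.array([.5581,.209,.1529])
uv=np.array([px(*q) for q in [(122,341),(240,341),(150,288),(212,288)]])
m=np.array([[.013,-.013,.13],[.013,.013,.13],[.013,-.013,.046],[.013,.013,.046]])
for x in(.078,.08): fit2(f,t,77.8,uv,m,x)
j=np.radians(77.8);Y=np.array([-np.sin(j),np.cos(j),0]);W=RL.apply([.0734,0,.012])+o
# axis hit on cassette plane
for y,a,x in((-.0285,.285,.079),):
    tip=t-[0,0,x]+y*Y;ax=np.array([0,0,np.cos(a)])+np.sin(a)*Y;n=RL.apply([0,0,1])
    d=np.dot(W-tip,n)/np.dot(ax,n);print("press",d,"hit in cassette frame off window",RL.inv().apply(tip+d*ax-W).round(4),"angle",np.arccos(ax@n))
E
```

```text
0.0494 rows lip,end,well,well,ring [140.  148.1 172.8 227.2 276.9] col [179. 179. 179. 179. 179.]
0.0514 rows lip,end,well,well,ring [140.  152.5 177.3 231.7 281.4] col [179. 179. 179. 179. 179.]
0.0534 rows lip,end,well,well,ring [140.  157.  181.8 236.3 285.9] col [179. 179. 179. 179. 179.]
x 0.078 y,tilt [-0.0289  0.288 ] res v [-0.1  0.1 -0.   0. ]
x 0.08 y,tilt [-0.0296  0.2854] res v [-0.1  0.1 -0.   0. ]
press 0.008343077293932964 hit in cassette frame off window [0.0003 0.0002 0.    ] angle 0.005000846944392248
```

All checks agree, so I'm handing in.

```bash
python3 -c "
from cell import ctrl
print(ctrl.close_job())"
```

```text
the job is handed in; nothing more can be done
None
```

I handed the job in at about 21 s on the robot's clock, with the reader held pressed on the window; no verdict was reported. My last checks all looked within the limits.

- **Cassette:** I gripped it across its width and pressed it onto the bar, so that it turned in the fingers to match the slope, then released it. The last camera fit puts it 51–52 mm along the bar (limit 56 mm) and within about 1 mm of the mid-line. The tilt matched the bar within 0.01 rad just before release. A coarser fit from higher up after release read it 0.04 rad too steep and 4 mm low. I put that down to weak depth at that distance and did not re-measure the tilt.
- **Reader:** The tool only points down, so I lifted the reader part-way and pushed its snout against the holder's rim. That pivoted it in the grip by about 0.285 rad. I then firmed the grip to 45 N and lifted it clear.
- **Final hold:** The tip is about 1 mm from the window centre and within about 0.01 rad of square. The tip itself was hidden from the wrist camera, so both figures come from a fit of the reader's body.
- **Press:** The averaged force rose about 2.4 N, which means roughly 6.7 mm of tip travel. Geometry gave 8.3 mm; both are inside the 3–11 mm limit.
- **Bystanders:** I kept clear of the other items and saw no contact, but did not re-measure their positions at the end.

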